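Sweep the counted discs into the counting tray's trough and shut its cover

TASK

Finish the count on the counting tray: with the fingertips, sweep the two small discs across the deck and over its edge down into the trough, without picking them up, then swing the trough's hinged cover over and press it fully shut over them. Leave the large disc lying where it is on the deck, and disturb nothing else on the table.

Things in the scene. Friction and masses are not known exactly. Their poses are not given: they have to be found in the camera images.
- tray: Grey plastic parts-counting tray, 176 (its x) by 236 mm (its y), fixed to the table: an open deck and, along its left side, a trough with a hinged cover. Origin: centre of its underside, on the table top; z up; y points from the deck to the trough (roughly to the robot's left), x along the trough, away from the robot. A small pouring lip sticks 20 mm out of the trough's near end.
- deck (a point): Centre of the flat deck's top, at (0, -34, 24) mm in the tray frame. The deck spans y = -113 to +44, x = -83 to +83 mm, 24 mm above the table. Rims 5 mm thick along x = +-85.5 and y = -115 mm stand 7 mm above it (top 31 mm above the table); its edge to the trough, y = +44 mm, is open.
- trough (a point): Centre of the trough's floor, at (0, 79, 6) mm in the tray frame. The trough spans y = +44 to +114, x = -82 to +82 mm; its floor is 6 mm above the table (18 mm below the deck), its outer wall at y = +117 mm has its top at 26 mm. The wall, with a socket and plug 0.15 to 0.27 m up, stands 50 to 115 mm behind the tray, the bag sealer (85 mm high) close in front of its right part.
- cover (a joint): Hinge of the trough's cover, rad: 0 = shut (level on the trough), 1.57 = upright, 2.0 = its stop, leaning outwards, away from the deck; it starts at 1.7 to 2.0. Hinge line: along the tray's x at y = +120.5 mm, 27.5 mm above the table. The hinge is stiff: the cover stays at whatever angle it is left at, and under 1 N at its free edge moves it.
- cover_edge (a point): Middle of the free edge of the cover, on its outer face (uppermost when shut), 80.5 mm from the hinge line. The cover is a clear plastic flap with white edges, 166 mm along the tray's x, 83 mm from hinge to free edge, 3 mm thick, 6 mm at its edges. Shut, it reaches to y = +38 mm in the tray frame, its top 29 mm and its raised edges 32 mm above the table.
- disc_1: Small turned metal disc, 38 mm diameter, 5 mm thick, 30 to 62 g, lying flat on the deck. Origin: centre of its underside. To be swept into the trough.
- disc_2: The other small metal disc, the same as disc_1. To be swept into the trough.
- disc_big: Large turned metal disc, 50 mm diameter, 6 mm thick, about 90 g, lying flat on the deck. Origin: centre of its underside. Stays where it is. The three discs lie side by side in lanes about 55 mm apart along the tray's x, in any order.
- dish: Covered petri dish, 92 mm diameter, 14 mm high, on the table; origin: centre of its underside. Leave alone.
- vial: Small capped sample vial, 15 mm diameter, 46 mm high, standing on the table; origin: centre of its underside. Leave alone.
- tape_roll: Roll of packing tape lying flat on the table, 105 mm diameter, 48 mm high; origin: centre of its underside. Leave alone.
- tweezers: Steel tweezers, 120 mm long (along y), 10 mm high, lying on the table; origin: centre of the underside. Leave alone.

How it is judged:
By the outcome, as a careful person would: the job done as asked, in the order asked, and still so for the second after the job is handed in, with the robot touching nothing.
It also fails if it takes over 48 s, if anything falls off the work surface, if the arm or the gripper's body presses on something with over 40 N, if the wrist force passes 120 N, or if a joint passes its speed limit or range.

ROBOT

A 7-joint arm with a two-finger parallel gripper is mounted at the origin on the work surface; the furniture and walls round the work are solid. World frame = base frame: x ahead of the robot, y to its left, z up, the work surface at z = 0. Lengths are in m, angles in rad, forces in N, time in s.
With the tool pointing down it reaches from about 0.35 to 0.9 m from the base axis. Payload 8.1 kg.
Tool frame: the origin (TCP) lies where the fingers leave the gripper's body, on its centre line; the fingertips stand 73 mm ahead of it and the grasp point (between the pads) lies 54 mm ahead of it; z points along the fingers, y is the line along which they close (so a half turn about z gives the same grasp; the last joint's range is limited). The gripper opens to 85 mm and grips with 20 to 120 N. Pads are 22 mm wide; open, the fingers measure 114 mm over their backs; the gripper's body (76 mm by 85 mm) begins 54 mm behind the grasp point. The pads swing forward as they close: fully open they stand 13 mm farther back than shut.
Start: joints at [1.227, 0.434, 0.025, 1.573, -0.012, 1.134, -0.075], TCP at [0.149, -0.607, 0.304] pointing down, gripper open.
Joint ranges: [-2.62, 2.62], [-0.44, 2.09], [-1.27, 1.32], [0.08, 2.57], [-1.32, 4.46], [0.12, 2], [-2.74, 2.74]. Speed limits (rad/s): [2.22, 2.22, 3.01, 3.01, 3.14, 3.14, 3.14].

INTERFACE

Orientations are given as [roll, pitch, yaw] about the fixed x, y, z axes, in that order (R = Rz(yaw) Ry(pitch) Rx(roll)).
In Python, from cell import manip, status, read_camera gives the robot as it stands (manip), with the cameras as plain functions and the readings (status).
- The arm moves only by the tool shift_gripper, called after "Call:" as name(argument=value, ...), one argument or row to a line, values as JSON. Schema: {"type":"object","properties":{"segments":{"type":"array","items":{"type":"number"},"minItems":7,"maxItems":140},"only":{"type":"string"},"quiet":{"type":"boolean"},"lines":{"type":"string"}},"required":["segments"],"additionalProperties":false}. segments is one flat list of numbers that holds 1 to 20 rows one after another, with no inner brackets; each row has 7 numbers: a rotation vector rx, ry, rz in a scale on which 1.0 is pi rad, then dx, dy, dz in normalised numbers (1 is 100 cm), then the opening from 0.0 (shut) to 1.0 (fully open); each row is the pose to reach, as a shift and turn from the pose commanded when the call began, along the tool's axes at that moment; what a row does not reach only later rows make up. A row lasts 1/12 s, in which the tool goes at most 0.0417 m and 0.125 rad, less where a joint would pass 70% of its speed; a pose out of reach is approached as far as the arm can. The fingers move at their own pace and stop on an object; the grip force is fixed at half the most. Time passes only in rows, so rows that do not move let the fingers close. The tool returns the time, the measured TCP pose, the force, the opening and the grip force at its end. only (a regular expression) keeps the lines of the reply that match it, lines (a string "A,B") keeps lines A to B, and quiet returns only ok. Input that does not fit is refused with a message, and nothing moves.
- status.get_obs(): the state, without advancing time (a new reading comes with each control period).
- read_camera(name): name is "scene" or "top" or "wrist"; returns a dict with "frame" (384x512x3 uint8, blue, green, red), "intrinsics" (3x3 intrinsics, pixels), "xyz" and "orientation" of the camera in the world; the wrist camera has in their place "mount" (4x4, takes a point from camera to tool coordinates, whose origin is the TCP and whose axes are the flange's). Camera axes: x right, y up, looking along -z (the intrinsics and any distortion apply to the point x, -y, -z); pixel columns grow to the right and rows downward; lengths in m; the calibration is good to about 2 mm. The wrist camera is an equidistant fisheye: a pixel r from the principal point sees the ray r / f radians off the axis. A picture is of the moment at which its call begins: read the wrist's pose just before it. There is no depth.
- manip.job_done(): hands the job in; it is judged then, once.
The state is a dict: "time": time; "joint_pos": joint angles; "qvel": joint speeds; "joint_torque": joint torques, N m; "position": TCP position; "orientation": TCP orientation; "force": force on the tool from outside, world axes, zero at the start; "ft_torque": the same for the moment, N m; "finger_gap": opening from 0.0 (shut) to 1.0 (fully open); "gripper_force": force on a finger pad.
Only numpy, scipy, OpenCV 4.12 (cv2) and the standard library are available. Lean on these libraries where they do the work, as an engineer would, in place of code of your own. Each camera call takes 0.05 s, during which the arm holds its last target. There are 200 camera calls.

## Working session

There is one attempt and no reset: what is moved stays moved. The work goes in short steps, Python scripts to look and compute and a tool call to move; the robot and the scene stay as the last step left them, time stands still between calls to the robot, and variables do not carry over. Pictures are saved under pics/ and viewed, at most 10 in all, crops included, and the job is handed in when it is done.

```bash
ls; mkdir -p pics
```

Run:
```python
from cell import manip, status, read_camera
import cv2,numpy as np
o=status.get_obs(); print({k:np.round(v,3) for k,v in o.items()})
for n in ("top","scene"):
    c=read_camera(n); cv2.imwrite(f"pics/{n}0.png",c["frame"]); print(n,c["intrinsics"],c["xyz"],c["orientation"],c.keys())
np.save("x.npy",1)
```

```text
cell.py
pics
{'time': np.float64(0.0), 'joint_pos': array([ 1.227,  0.435,  0.025,  1.574, -0.012,  1.134, -0.075]), 'qvel': array([ 0.002, -0.001, -0.   ,  0.   , -0.   , -0.001, -0.001]), 'joint_torque': array([-0.0000e+00, -6.7047e+01,  1.0240e+00, -3.1621e+01,  1.5000e-02,
        1.3000e-02,  0.0000e+00]), 'position': array([ 0.149, -0.607,  0.303]), 'orientation': array([-3.14 ,  0.   ,  0.241]), 'force': array([0.791, 0.022, 0.342]), 'ft_torque': array([-0.03 ,  0.017,  0.002]), 'gripper_force': np.float64(0.0), 'finger_gap': np.float64(0.999)}
top [[457.49625273   0.         258.16773107]
 [  0.         457.49625273 194.10092903]
 [  0.           0.           1.        ]] [0.33191333 0.02868888 1.09790061] [ 0.23091301  0.00165753 -1.55103193] dict_keys(['frame', 'intrinsics', 'xyz', 'orientation'])
scene [[462.72789917   0.         255.08653733]
 [  0.         462.72789917 192.16910597]
 [  0.           0.           1.        ]] [-0.01445424  0.51496472  0.95979286] [ 6.87001358e-01 -2.34385888e-04 -2.27293769e+00] dict_keys(['frame', 'intrinsics', 'xyz', 'orientation'])
```

View pics/top0.png

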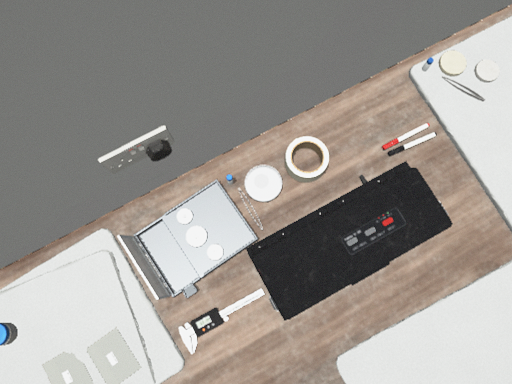

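View pics/scene0.png

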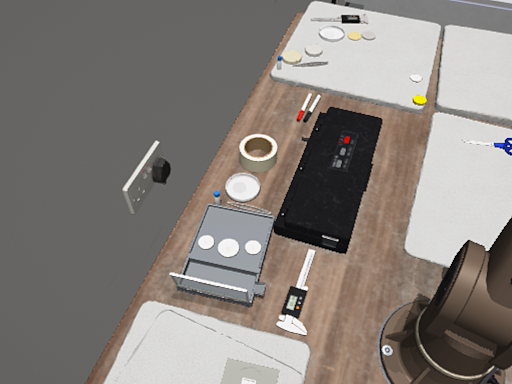

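The top view shows the tray at (200,240). The discs are at about (185,216), (197,237; the large one) and (215,252), and the upright cover is at left from (122,236) to (160,299). Next I'll enlarge this and measure the discs.

Create h.py:
```python
import numpy as np,cv2
from scipy.spatial.transform import Rotation as R
from cell import manip, status, read_camera
def ray(c,u,v,z):
    K=c["intrinsics"]; d=np.array([(u-K[0,2])/K[0,0],-(v-K[1,2])/K[1,1],-1])
    d=R.from_euler("xyz",c["orientation"]).as_matrix()@d; p=np.array(c["xyz"])
    return p+d*(z-p[2])/d[2]
def proj(c,P):
    q=R.from_euler("xyz",c["orientation"]).as_matrix().T@(np.array(P)-c["xyz"]); K=c["intrinsics"]
    return K[0,2]+K[0,0]*q[0]/-q[2], K[1,2]-K[1,1]*q[1]/-q[2]
def discs(c,box,thr=200):
    x0,y0,x1,y1=box; g=c["frame"][y0:y1,x0:x1].min(2)
    m=(g>thr).astype(np.uint8); out=[]
    for k in cv2.findContours(m,cv2.RETR_EXTERNAL,cv2.CHAIN_APPROX_NONE)[0]:
        a=cv2.contourArea(k)
        if a>60:
            M=cv2.moments(k); out.append((M["m10"]/a+x0,M["m01"]/a+y0,a))
    return out
```

Run:
```python
from h import *
for n,box,crop in (("top",(165,195,235,270),(110,170,270,310)),("scene",(190,228,270,262),(160,180,290,310))):
    c=read_camera(n)
    for d in discs(c,box): print(n,np.round(d,1),np.round(ray(c,d[0],d[1],.0295),4))
    x0,y0,x1,y1=crop; s=4
    cv2.imwrite(f"pics/{n}1.png",cv2.resize(c["frame"][y0:y1,x0:x1],None,fx=s,fy=s,interpolation=cv2.INTER_CUBIC))
```

```text
top [ 199.6  233.4 4443.5] [0.4855 0.1712 0.0295]
scene [252.5 246.7 151. ] [0.4443 0.1346 0.0295]
scene [228.  247.1 271.5] [0.4808 0.1797 0.0295]
scene [205.6 241.5 148.5] [0.5279 0.2109 0.0295]
```

View pics/top1.png

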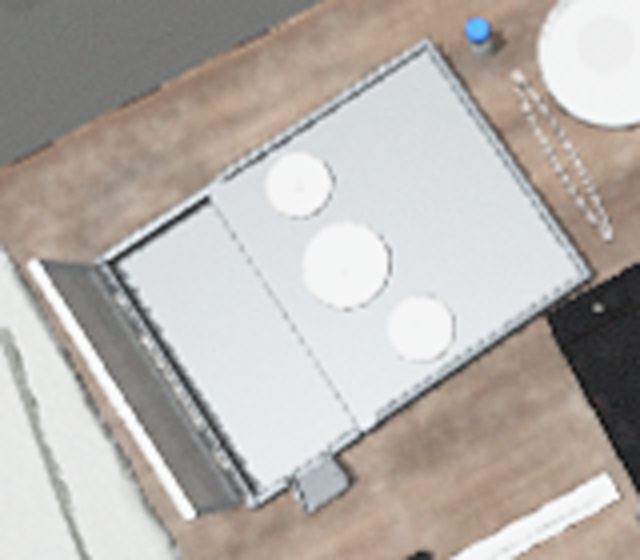

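View pics/scene1.png

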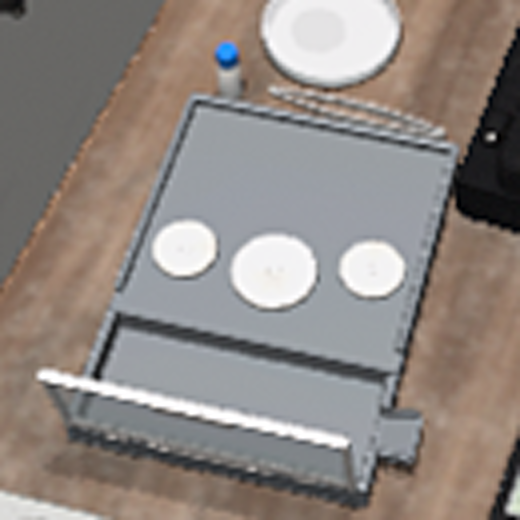

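The crops show clear tray corners. In the top crop the right-rim corners are (428,40) and (592,270), and the deck edge runs (213,197) to (358,430). The discs are at (299,184), (346,265; the large one) and (420,328). I'll fit the tray frame from the corners and check it with the scene camera.

Run:
```python
from h import *
c=read_camera("top"); s=read_camera("scene")
T=lambda x,y,z:ray(c,110+x/4,170+y/4,z)
S=lambda x,y,z:ray(s,160+x/4,180+y/4,z)
obs=[((88,-117.5,31),T(428,40,.031)),((-88,-117.5,31),T(592,270,.031)),((-83,44,24),T(358,430,.024)),((83,44,24),T(213,197,.024)),
((88,-117.5,31),S(195,95,.031)),((-88,-117.5,31),S(457,146,.031)),((-83,44,24),S(392,376,.024)),((83,44,24),S(118,313,.024))]
A=np.array([o[0][:2] for o in obs])/1e3;B=np.array([o[1][:2] for o in obs])
for sel in (slice(0,4),slice(4,8),slice(0,8)):
    a=A[sel];b=B[sel];am=a.mean(0);bm=b.mean(0)
    H=((b-bm)[:,0]+1j*(b-bm)[:,1])@np.conj((a-am)[:,0]+1j*(a-am)[:,1]); th=np.angle(H)
    M=np.array([[np.cos(th),-np.sin(th)],[np.sin(th),np.cos(th)]]); t=bm-M@am
    print("th",th,"t",t,"res mm",np.round((b-a@M.T-t)*1e3,1).tolist())
np.savez("tray.npz",M=M,t=t,th=th)
fr=c["frame"][195:270,165:235].copy()
m=(fr.min(2)>235).astype(np.uint8)
for k in cv2.findContours(m,0,1)[0]:
    if cv2.contourArea(k)>60: 
        (x,y),r=cv2.minEnclosingCircle(k); p=ray(c,x+165,y+195,.029); print("top disc",np.round(p,4),r,"tray",np.round(M.T@(p[:2]-t)*1e3,1))
for d in discs(s,(190,228,270,262)):
    p=ray(s,d[0],d[1],.029); print("scene disc",np.round(p,4),"tray",np.round(M.T@(p[:2]-t)*1e3,1))
for n,u,v,z in (("vial",478,30,.046),("coverfar",35,263,.105),("covernear",190,515,.105),("tw",515,75,.01),("tw",608,238,.01),("dish",605,50,.014)):
    p=T(u,v,z); print(n,p,M.T@(p[:2]-t)*1e3)
# cover edge two-view
def line(c,u,v): a=ray(c,u,v,0);b=ray(c,u,v,.2); return a,(b-a)/np.linalg.norm(b-a)
for (u,v),(U,V) in (((35,263),(42,375)),((190,515),(348,440))):
    a,d=line(c,110+u/4,170+v/4);b,e=line(s,160+U/4,180+V/4)
    k=np.linalg.lstsq(np.stack([d,-e],1),b-a,rcond=None)[0]; P=(a+d*k[0]+b+e*k[1])/2
    print("cover corner",P,M.T@(P[:2]-t)*1e3,"gap",np.linalg.norm(a+d*k[0]-b-e*k[1]))
```

```text
th 0.6297239579909757 t [0.47733219 0.17885744] res mm [[-2.0, -0.3], [2.8, 1.7], [-0.8, 1.7], [-0.1, -3.1]]
th 0.6257701832909774 t [0.47622896 0.18224434] res mm [[-2.3, -1.2], [2.8, 1.4], [-0.6, 0.8], [0.1, -1.0]]
th 0.6277432645327798 t [0.47678065 0.18055103] res mm [[-1.3, -1.7], [3.6, -0.0], [-0.2, -0.2], [0.3, -4.7], [-2.9, 0.2], [1.9, 3.1], [-1.2, 2.7], [-0.3, 0.6]]
top disc [0.4432 0.1346 0.029 ] 8.085285186767578 tray [-54.2 -17.5]
top disc [0.4797 0.1803 0.029 ] 10.68433666229248 tray [ 2.2 -1.9]
top disc [0.5268 0.2101 0.029 ] 7.843130588531494 tray [57.8 -5.5]
scene disc [0.4445 0.1344 0.029 ] tray [-53.2 -18.4]
scene disc [0.4811 0.1795 0.029 ] tray [ 2.9 -3.4]
scene disc [0.5283 0.2107 0.029 ] tray [59.4 -5.8]
vial [0.61843916 0.10441168 0.046     ] [  69.93388554 -144.82260522]
coverfar [0.46595687 0.3375135  0.105     ] [ 83.42688551 133.39537563]
covernear [0.33366707 0.24346907 0.105     ] [-78.87668379 134.97645967]
tw [0.60014211 0.08337146 0.01      ] [  42.76774131 -151.10539427]
tw [0.50055416 0.02463015 0.01      ] [ -72.33419923 -140.15799428]
dish [0.61597895 0.02855293 0.014     ] [  23.38935011 -204.77433288]
cover corner [0.46665992 0.33837669 0.10378951] [ 84.50286873 133.68108746] gap 0.0013899188900298167
cover corner [0.33337262 0.24238662 0.10895016] [-79.75073878 134.27330609] gap 0.0007272850421175558
```

Both views agree to within about 1.5 mm: tray yaw is 0.628 and its origin is (0.477, 0.181). The small discs are at tray (-54,-18) and (58.5,-5.6), and the large one is at (2.5,-2.5). The cover sits at about 1.74 rad. I'll push the small discs one at a time with shut fingers.

Add to h.py:
```python
_d=np.load("tray.npz"); M,t,th=_d["M"],_d["t"],float(_d["th"])
def w(x,y): return M@np.array([x,y])/1e3+t
def rel(P,eul,o=None):
    "rotvec and shift in present tool axes of a world TCP pose"
    o=o or status.get_obs(); r=R.from_euler("xyz",o["orientation"])
    return np.round(np.r_[(r.inv()*R.from_euler("xyz",eul)).as_rotvec(), r.inv().apply(np.array(P)-o["position"])],4)
```

Run:
```python
from h import *
y=th+np.pi/2
print(rel((.42,-.25,.29),(np.pi,0,1.2)))
for p in ((-54,-62),(58.5,-50)): print(w(*p),rel((*w(*p),.2),(np.pi,0,y)))
```

```text
[-4.000e-04 -2.000e-04 -9.593e-01  3.483e-01 -2.820e-01  1.380e-02]
[0.4694893  0.09865575] [-3.0000e-04 -4.0000e-04 -1.9578e+00  4.7950e-01 -6.0870e-01  1.0390e-01]
[0.5534939  0.17444149] [-3.0000e-04 -4.0000e-04 -1.9578e+00  5.7910e-01 -6.6230e-01  1.0390e-01]
```

The manual's scale: turns go in shares of pi rad. Converting my numbers, -1.958 rad is -0.6233.

Call:
shift_gripper(
  segments=[0, 0, -0.3056, 0.348, -0.282, 0.014, 0, 0, 0, -0.3056, 0.348, -0.282, 0.014, 0, 0, 0, -0.3056, 0.348, -0.282, 0.014, 0, 0, 0, -0.3056, 0.348, -0.282, 0.014, 0, 0, 0, -0.3056, 0.348, -0.282, 0.014, 0, 0, 0, -0.3056, 0.348, -0.282, 0.014, 0, 0, 0, -0.3056, 0.348, -0.282, 0.014, 0, 0, 0, -0.3056, 0.348, -0.282, 0.014, 0, 0, 0, -0.3056, 0.348, -0.282, 0.014, 0, 0, 0, -0.6233, 0.479, -0.609, 0.104, 0, 0, 0, -0.6233, 0.479, -0.609, 0.104, 0, 0, 0, -0.6233, 0.479, -0.609, 0.104, 0, 0, 0, -0.6233, 0.479, -0.609, 0.104, 0, 0, 0, -0.6233, 0.479, -0.609, 0.104, 0, 0, 0, -0.6233, 0.479, -0.609, 0.104, 0, 0, 0, -0.6233, 0.479, -0.609, 0.104, 0, 0, 0, -0.6233, 0.479, -0.609, 0.104, 0, 0, 0, -0.6233, 0.479, -0.609, 0.104, 0, 0, 0, -0.6233, 0.479, -0.609, 0.104, 0, 0, 0, -0.6233, 0.479, -0.609, 0.104, 0],
)

```text
time: 1.97
position: [0.4694, 0.1055, 0.1995]
orientation: [3.138, -0.003, 2.205]
force: [0.4, 0.7, 0.8]
finger_gap: -0.006
gripper_force: 0.0
```

Run:
```python
from h import *
print(rel((*w(-54,-62),.115),(np.pi,0,th+np.pi/2)))
```

```text
[ 0.0032 -0.0027  0.0065 -0.0058 -0.0042  0.0845]
```

Scaled: -0.003 rad is -0.001.

Call:
shift_gripper(
  segments=[0.001, -0.001, 0, 0, 0, 0, 0, 0.001, -0.001, 0, 0, 0, 0.04, 0, 0.001, -0.001, 0, 0, 0, 0.07, 0, 0.001, -0.001, 0, 0, 0, 0.084, 0, 0.001, -0.001, 0, 0, 0, 0.084, 0, 0.001, -0.001, 0, 0, 0, 0.084, 0],
)

```text
time: 2.47
position: [0.4688, 0.0977, 0.1158]
orientation: [-3.137, 0.003, 2.198]
force: [0.0, -0.3, 1.2]
finger_gap: 0.002
gripper_force: 0.0
```

Run:
```python
from h import *
o=status.get_obs(); print(M.T@(o["position"][:2]-t)*1e3, o["orientation"],rel((*w(-54,-62),.099),(np.pi,0,th+np.pi/2)))
c=read_camera("scene"); f=c["frame"][120:320,140:310]
cv2.imwrite("pics/s2.png",cv2.resize(f,None,fx=3,fy=3))
```

```text
[-55.11856501 -62.3561415 ] [-3.13692100e+00  2.90222101e-03  2.19792635e+00] [-0.0047  0.0029 -0.0006  0.0004  0.0012  0.0168]
```

View pics/s2.png

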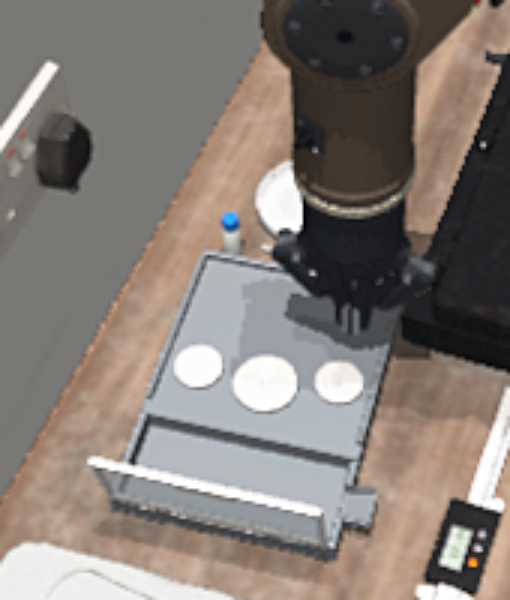

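The tips hang at crop (355,325), over the deck and behind the near disc, and the three discs are untouched. The gripper's knuckle is near the sealer, so I'll check that clearance along with the tip height.

Run:
```python
from h import *
s=read_camera("scene");c=read_camera("top")
print("tip should be px",proj(s,(.4688,.0977,.0428)),"seen 258.3,228.3")
for u,v,z,k in ((274,225,.085,s),(248,250,.085,c)):
    p=ray(k,u,v,z); print(p,M.T@(p[:2]-t)*1e3)
p=ray(s,140+437/3,120+265/3,.12);print("knuckle",M.T@(p[:2]-t)*1e3)
```

```text
tip should be px (np.float64(257.67820021175135), np.float64(228.7128100088908)) seen 258.3,228.3
[0.43013908 0.08134517 0.085     ] [-96.01514719 -52.89923989]
[0.44260308 0.05504089 0.085     ] [-101.37637074  -81.5090985 ]
knuckle [-116.15547167  -80.19980195]
```

The tip height agrees with 73 mm, but the sealer (x < -97) lies under the knuckle. I'll turn the gripper a quarter turn so the knuckles lie along the sweep, then lower it.

Scaled: 1.571 rad is 0.5001.

Call:
shift_gripper(
  segments=[0, 0, 0.5001, 0, 0, 0, 0, 0, 0, 0.5001, 0, 0, 0, 0, 0, 0, 0.5001, 0, 0, 0, 0, 0, 0, 0.5001, 0, 0, 0, 0, 0, 0, 0.5001, 0, 0, 0, 0, 0, 0, 0.5001, 0, 0, 0, 0, 0, 0, 0.5001, 0, 0, 0, 0, 0, 0, 0.5001, 0, 0, 0, 0, 0, 0, 0.5001, 0, 0, 0, 0, 0, 0, 0.5001, 0, 0, 0, 0, 0, 0, 0.5001, 0, 0, 0, 0, 0, 0, 0.5001, 0, 0, 0, 0, 0, 0, 0.5001, 0, 0, 0, 0, 0, 0, 0.5001, 0, 0, 0, 0, 0, 0, 0.5001, 0, 0, 0.008, 0, 0, 0, 0.5001, 0, 0, 0.012, 0, 0, 0, 0.5001, 0, 0, 0.015, 0, 0, 0, 0.5001, 0, 0, 0.0165, 0, 0, 0, 0.5001, 0, 0, 0.0165, 0],
)

```text
time: 4.2
position: [0.4688, 0.0984, 0.0989]
orientation: [3.139, 0.004, 0.628]
force: [-0.7, -0.1, 0.7]
finger_gap: -0.0
gripper_force: 0.0
```

Run:
```python
from h import *
o=status.get_obs(); print(M.T@(o["position"][:2]-t)*1e3, o["joint_pos"])
for p in ((-54,-58),(-54,-20),(-54,20),(-54,33),(58.5,-47),(58.5,33)): print(p,rel((*w(*p),.099),(np.pi,0,th)))
```

```text
[-54.70378614 -61.75280378] [-0.21249305  0.49894919 -0.1420103   2.11855163  0.14005164  0.53565591
 -1.40067798]
(-54, -58) [ 0.0025  0.0039  0.0006  0.0007 -0.0038 -0.0002]
(-54, -20) [ 0.0025  0.0039  0.0006  0.0007 -0.0418 -0.0003]
(-54, 20) [ 0.0025  0.0039  0.0006  0.0008 -0.0818 -0.0004]
(-54, 33) [ 0.0025  0.0039  0.0006  0.0008 -0.0948 -0.0004]
(58.5, -47) [ 0.0025  0.0039  0.0006  0.1132 -0.0147 -0.0006]
(58.5, 33) [ 0.0025  0.0039  0.0006  0.1133 -0.0947 -0.0008]
```

Call:
shift_gripper(
  segments=[0, 0, 0, 0.001, -0.006, 0, 0, 0, 0, 0, 0.001, -0.011, 0, 0, 0, 0, 0, 0.001, -0.017, 0, 0, 0, 0, 0, 0.001, -0.023, 0, 0, 0, 0, 0, 0.001, -0.029, 0, 0, 0, 0, 0, 0.001, -0.035, 0, 0, 0, 0, 0, 0.001, -0.041, 0, 0, 0, 0, 0, 0.001, -0.047, 0, 0, 0, 0, 0, 0.001, -0.053, 0, 0, 0, 0, 0, 0.001, -0.059, 0, 0, 0, 0, 0, 0.001, -0.065, 0, 0, 0, 0, 0, 0.001, -0.07, 0, 0, 0, 0, 0, 0.001, -0.075, 0, 0, 0, 0, 0, 0.001, -0.08, 0, 0, 0, 0, 0, 0.001, -0.085, 0, 0, 0, 0, 0, 0.001, -0.09, 0, 0, 0, 0, 0, 0.001, -0.095, 0, 0, 0, 0, 0, 0.001, -0.095, 0, 0],
)

```text
time: 5.7
position: [0.4133, 0.177, 0.0991]
orientation: [3.139, 0.003, 0.629]
force: [-0.2, -0.1, 0.7]
finger_gap: -0.0
gripper_force: 0.0
```

Run:
```python
from h import *
c=read_camera("scene"); f=c["frame"][120:320,140:310]
cv2.imwrite("pics/s3.png",cv2.resize(f,None,fx=3,fy=3))
o=status.get_obs(); print(M.T@(o["position"][:2]-t)*1e3)
```

```text
[-53.4424591   33.89971259]
```

View pics/s3.png

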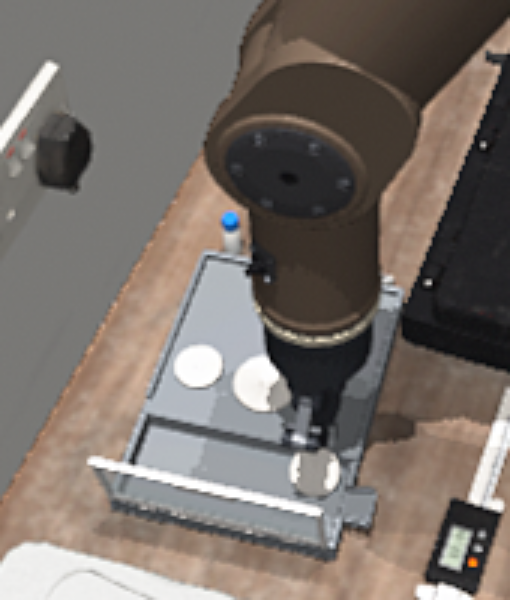

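The near disc is in the trough at crop (315,470), and the large disc and far disc have not moved. I'll check plug clearance before doing the far lane.

Run:
```python
from h import *
s=read_camera("scene");c=read_camera("top")
def line(c,u,v): a=ray(c,u,v,0);b=ray(c,u,v,.2); return a,(b-a)/np.linalg.norm(b-a)
a,d=line(c,158,150);b,e=line(s,162,170)
k=np.linalg.lstsq(np.stack([d,-e],1),b-a,rcond=None)[0]; P=(a+d*k[0]+b+e*k[1])/2
print("plug",P,M.T@(P[:2]-t)*1e3,np.linalg.norm(a+d*k[0]-b-e*k[1]))
for p,z in (((58.5,-50),.14),((58.5,-50),.099),((58.5,34),.099)): print(p,rel((*w(*p),z),(np.pi,0,th)))
```

```text
plug [0.62442699 0.23709724 0.22188344] [152.70901501 -40.94965672] 0.001603481866487327
(58.5, -50) [ 0.0031  0.0031  0.      0.1118  0.0833 -0.041 ]
(58.5, -50) [ 0.0031  0.0031  0.      0.1119  0.0832 -0.    ]
(58.5, 34) [ 0.0031  0.0031  0.      0.112  -0.0008 -0.0003]
```

Call:
shift_gripper(
  segments=[0, 0, 0, 0, 0, -0.02, 0, 0, 0, 0, 0, 0, -0.041, 0, 0, 0, 0, 0.028, 0.021, -0.041, 0, 0, 0, 0, 0.056, 0.042, -0.041, 0, 0, 0, 0, 0.084, 0.063, -0.041, 0, 0, 0, 0, 0.1, 0.075, -0.041, 0, 0, 0, 0, 0.112, 0.083, -0.041, 0, 0, 0, 0, 0.112, 0.083, -0.041, 0, 0, 0, 0, 0.112, 0.083, -0.025, 0, 0, 0, 0, 0.112, 0.083, -0.01, 0, 0, 0, 0, 0.112, 0.083, 0, 0, 0, 0, 0, 0.112, 0.083, 0, 0],
)

```text
time: 6.85
position: [0.5522, 0.1743, 0.0979]
orientation: [3.139, 0.005, 0.628]
force: [-0.4, -0.8, -0.6]
finger_gap: -0.0
gripper_force: 0.0
```

Run:
```python
from h import *
o=status.get_obs(); print(M.T@(o["position"][:2]-t)*1e3)
c=read_camera("scene"); f=c["frame"][120:320,140:310]
cv2.imwrite("pics/s4.png",cv2.resize(f,None,fx=3,fy=3))
for p,z in (((58.5,-50),.099),((58.5,34),.099)): print(p,rel((*w(*p),z),(np.pi,0,th)))
```

```text
[ 57.37551946 -49.40904091]
(58.5, -50) [ 0.0026  0.0047  0.0001  0.0009  0.0006 -0.0006]
(58.5, 34) [ 0.0026  0.0047  0.0001  0.0009 -0.0834 -0.0009]
```

View pics/s4.png

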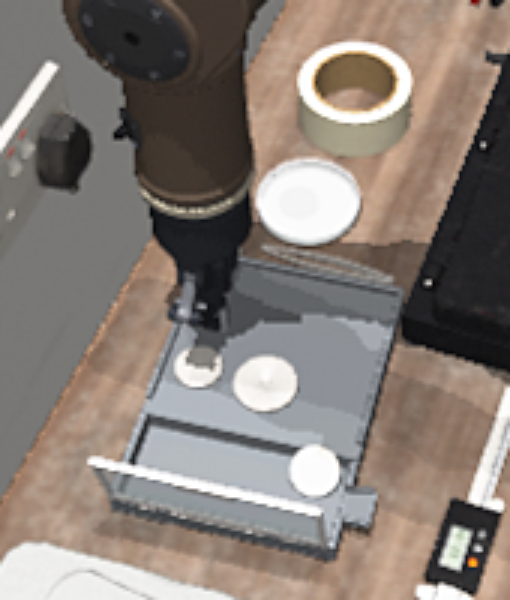

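The first disc lies flat in the trough at crop (315,470). The tips are behind the far disc at (197,367), clear of the wall and plug, so I'll sweep it.

Call:
shift_gripper(
  segments=[0, 0, 0, 0.001, -0.006, -0.001, 0, 0, 0, 0, 0.001, -0.011, -0.001, 0, 0, 0, 0, 0.001, -0.017, -0.001, 0, 0, 0, 0, 0.001, -0.023, -0.001, 0, 0, 0, 0, 0.001, -0.029, -0.001, 0, 0, 0, 0, 0.001, -0.035, -0.001, 0, 0, 0, 0, 0.001, -0.041, -0.001, 0, 0, 0, 0, 0.001, -0.047, -0.001, 0, 0, 0, 0, 0.001, -0.053, -0.001, 0, 0, 0, 0, 0.001, -0.059, -0.001, 0, 0, 0, 0, 0.001, -0.065, -0.001, 0, 0, 0, 0, 0.001, -0.07, -0.001, 0, 0, 0, 0, 0.001, -0.075, -0.001, 0, 0, 0, 0, 0.001, -0.08, -0.001, 0, 0, 0, 0, 0.001, -0.084, -0.001, 0, 0, 0, 0, 0.001, -0.084, -0.001, 0, 0, 0, 0, 0.001, -0.08, -0.04, 0, 0, 0, 0, 0.001, -0.08, -0.08, 0, 0, 0, 0, 0.001, -0.08, -0.1, 0, 0, 0, 0, 0.001, -0.08, -0.1, 0],
)

```text
time: 8.57
position: [0.5095, 0.2415, 0.2037]
orientation: [3.138, -0.005, 0.627]
force: [-0.1, 0.7, -0.0]
finger_gap: 0.003
gripper_force: 0.0
```

Run:
```python
from h import *
o=status.get_obs(); print(M.T@(o["position"][:2]-t)*1e3)
c=read_camera("scene"); f=c["frame"][120:320,140:310]
cv2.imwrite("pics/s5.png",cv2.resize(f,None,fx=3,fy=3))
```

```text
[62.26688691 30.06756677]
```

View pics/s5.png

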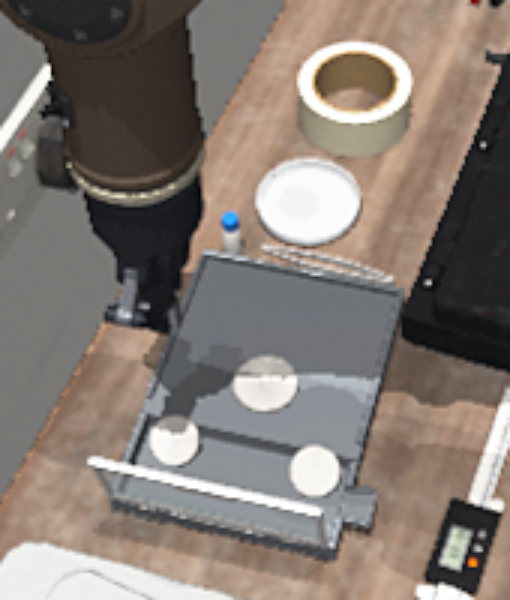

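The far disc is now at crop (174,440), by the deck edge. I'll check by two-view height whether it is down on the trough floor or leaning.

Run:
```python
from h import *
s=read_camera("scene");c=read_camera("top")
for z in (.011,.029):
    p=ray(s,140+174/3,120+440/3,z); print(z,M.T@(p[:2]-t)*1e3); p=ray(s,140+315/3,120+470/3,z); print(z,M.T@(p[:2]-t)*1e3)
print("big scene",M.T@(ray(s,140+266/3,120+383/3,.030)[:2]-t)*1e3)
x0,y0,x1,y1=110,170,270,310
cv2.imwrite("pics/top5.png",cv2.resize(c["frame"][y0:y1,x0:x1],None,fx=4,fy=4,interpolation=cv2.INTER_CUBIC))
```

```text
0.011 [60.30931173 54.42723968]
0.011 [-53.24941436  53.64843005]
0.029 [55.3485565  64.00297978]
0.029 [-56.05579305  63.23894532]
big scene [ 0.76959832 -1.70673592]
```

View pics/top5.png

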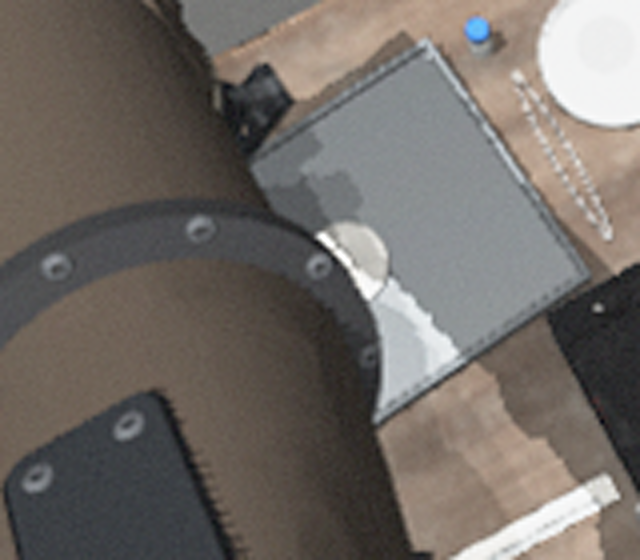

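The two-view check suggests both discs lean on the deck edge: a disc flat on the floor would need y ≥ 63, but the rays give y = 54 there. The large disc has not moved. I'll push farther, to y = 52, in both lanes.

Call:
shift_gripper(
  segments=[0, 0, 0, 0, 0, 0, 0, 0, 0, 0, 0, 0, 0, 0],
)

```text
time: 8.88
position: [0.5067, 0.24, 0.1975]
orientation: [3.139, 0.005, 0.628]
force: [-0.0, 0.1, 0.1]
finger_gap: 0.0
gripper_force: 0.0
```

Run:
```python
from h import *
o=status.get_obs(); print(M.T@(o["position"][:2]-t)*1e3)
for p,z in (((58.5,26),.13),((58.5,26),.0985),((58.5,53),.0985),((-54,26),.13),((-54,26),.0985),((-54,53),.0985)): print(p,rel((*w(*p),z),(np.pi,0,th)))
```

```text
[59.1575079  30.51721667]
(58.5, 26) [ 0.0028  0.0054 -0.0001 -0.0003  0.0043  0.0675]
(58.5, 26) [ 0.0028  0.0054 -0.0001 -0.0001  0.0042  0.099 ]
(58.5, 53) [ 0.0028  0.0054 -0.0001 -0.0001 -0.0228  0.0989]
(-54, 26) [ 2.800e-03  5.400e-03 -1.000e-04 -1.128e-01  4.300e-03  6.810e-02]
(-54, 26) [ 2.800e-03  5.400e-03 -1.000e-04 -1.126e-01  4.300e-03  9.960e-02]
(-54, 53) [ 2.800e-03  5.400e-03 -1.000e-04 -1.126e-01 -2.270e-02  9.950e-02]
```

Call:
shift_gripper(
  segments=[0, 0, 0, 0, 0.004, 0.035, 0, 0, 0, 0, 0, 0.004, 0.068, 0, 0, 0, 0, 0, 0.004, 0.085, 0, 0, 0, 0, 0, 0.004, 0.095, 0, 0, 0, 0, 0, 0.004, 0.099, 0, 0, 0, 0, 0, 0.004, 0.099, 0, 0, 0, 0, 0, -0.001, 0.099, 0, 0, 0, 0, 0, -0.006, 0.099, 0, 0, 0, 0, 0, -0.011, 0.099, 0, 0, 0, 0, 0, -0.016, 0.099, 0, 0, 0, 0, 0, -0.02, 0.099, 0, 0, 0, 0, 0, -0.023, 0.099, 0, 0, 0, 0, 0, -0.023, 0.099, 0, 0, 0, 0, 0, -0.018, 0.065, 0, 0, 0, 0, 0, -0.01, 0.03, 0, 0, 0, 0, 0, 0, 0.02, 0],
)

```text
time: 10.22
position: [0.5088, 0.2416, 0.1831]
orientation: [3.138, -0.002, 0.629]
force: [0.6, 1.2, 1.1]
finger_gap: 0.002
gripper_force: 0.0
```

Call:
shift_gripper(
  segments=[0, 0, 0, -0.04, 0.004, 0, 0, 0, 0, 0, -0.08, 0.004, 0, 0, 0, 0, 0, -0.113, 0.004, 0, 0, 0, 0, 0, -0.113, 0.004, 0.02, 0, 0, 0, 0, -0.113, 0.004, 0.045, 0, 0, 0, 0, -0.113, 0.004, 0.068, 0, 0, 0, 0, -0.113, 0.004, 0.076, 0, 0, 0, 0, -0.113, 0.004, 0.0795, 0, 0, 0, 0, -0.113, 0.004, 0.0795, 0, 0, 0, 0, -0.113, -0.001, 0.0795, 0, 0, 0, 0, -0.113, -0.006, 0.0795, 0, 0, 0, 0, -0.113, -0.011, 0.0795, 0, 0, 0, 0, -0.113, -0.016, 0.0795, 0, 0, 0, 0, -0.113, -0.02, 0.0795, 0, 0, 0, 0, -0.113, -0.023, 0.0795, 0, 0, 0, 0, -0.113, -0.023, 0.0795, 0, 0, 0, 0, -0.113, -0.018, 0.04, 0, 0, 0, 0, -0.113, 0.02, 0.01, 0, 0, 0, 0, -0.113, 0.06, 0, 0, 0, 0, 0, -0.113, 0.06, 0, 0],
)

```text
time: 11.88
position: [0.4557, 0.1204, 0.1821]
orientation: [3.134, -0.002, 0.621]
force: [1.1, -0.9, -0.1]
finger_gap: 0.002
gripper_force: 0.0
```

Run:
```python
from h import *
o=status.get_obs(); print(M.T@(o["position"][:2]-t)*1e3)
s=read_camera("scene");c=read_camera("top")
for n,k,box in (("s",s,(180,235,270,300)),("t",c,(120,200,225,295))):
    x0,y0,x1,y1=box; m=(k["frame"][y0:y1,x0:x1].min(2)>200).astype(np.uint8)
    for q in cv2.findContours(m,0,1)[0]:
        if cv2.contourArea(q)>50:
            (x,y),ax,_=cv2.fitEllipse(q) ; print(n,np.round((x+x0,y+y0),1),np.round(ax,1),[np.round(M.T@(ray(k,x+x0,y+y0,z)[:2]-t)*1e3,1) for z in (.011,.02,.030)])
a=cv2.resize(s["frame"][120:320,140:310],None,fx=2.4,fy=2.4); b=cv2.resize(c["frame"][190:310,110:230],(480,480)); 
cv2.imwrite("pics/c6.png",np.vstack([a[:480]]) if 0 else np.hstack([a,b[:480,:392]]) if a.shape[0]==480 else a)
```

```text
[-52.37484239 -36.2748259 ]
s [217.5 278.3] [14.2 81.8] [array([ 7. , 72.9]), array([ 5. , 77.5]), array([ 2.8, 82.7])]
s [228.  247.2] [17.3 20.6] [array([  6.8, -14. ]), array([ 4.9, -8.6]), array([ 2.7, -2.5])]
t [129.1 279.7] [13.8 51.4] [array([  8.1, 182.8]), array([  6.3, 181. ]), array([  4.3, 178.9])]
t [137.9 267.9] [ 2.7 79.5] [array([ 19.7, 151.8]), array([ 17.8, 150.2]), array([ 15.7, 148.4])]
t [154.4 246.7] [13.6 73.2] [array([39.9, 93.4]), array([37.8, 92.3]), array([35.6, 91.1])]
```

View pics/c6.png

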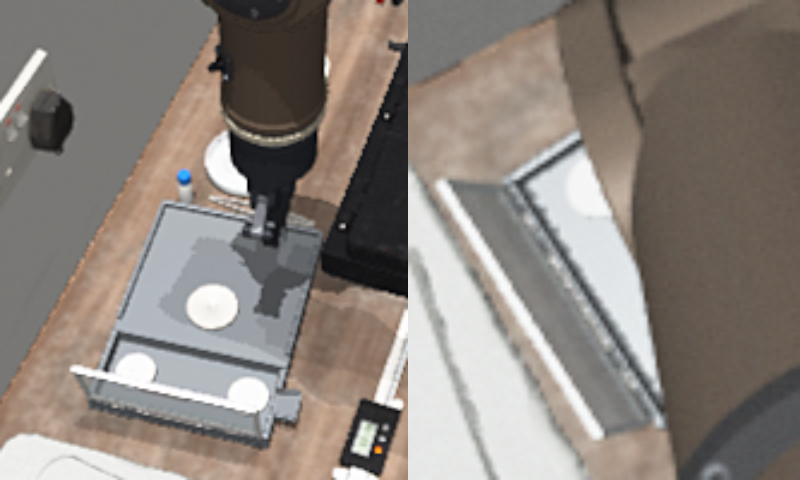

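Left panel: both discs have dropped and lie on the floor at (133,368) and (248,392), and the large disc is still at tray (2.7,-2.5). Next I'll go up and over to the outside of the cover.

Run:
```python
from h import *
s=read_camera("scene")
for u,v in ((133,368),(248,392)): print(np.round(M.T@(ray(s,140+u/2.4,120+v/2.4,.011)[:2]-t)*1e3,1))
print(rel((*w(-52,-36),.215),(np.pi,0,th)),rel((*w(0,170),.215),(np.pi,0,th)),rel((*w(0,170),.168),(np.pi,0,th)))
```

```text
[60.6 72.7]
[-53.9  71.1]
[ 0.0032  0.0027 -0.0027  0.0014  0.0057 -0.0356] [ 0.0032  0.0027 -0.0027  0.0528 -0.2004 -0.0364] [ 0.0032  0.0027 -0.0027  0.0529 -0.2006  0.0106]
```

Both discs are flat on the floor at y of about 72, which is past the 63 mm minimum.

Call:
shift_gripper(
  segments=[0, 0, 0, 0, 0, -0.03, 0, 0, 0, 0, 0.012, -0.03, -0.036, 0, 0, 0, 0, 0.02, -0.065, -0.036, 0, 0, 0, 0, 0.03, -0.1, -0.036, 0, 0, 0, 0, 0.04, -0.135, -0.036, 0, 0, 0, 0, 0.05, -0.17, -0.036, 0, 0, 0, 0, 0.053, -0.2, -0.036, 0, 0, 0, 0, 0.053, -0.2, -0.036, 0, 0, 0, 0, 0.053, -0.2, -0.036, 0, 0, 0, 0, 0.053, -0.2, -0.015, 0, 0, 0, 0, 0.053, -0.2, 0.005, 0, 0, 0, 0, 0.053, -0.2, 0.01, 0, 0, 0, 0, 0.053, -0.2, 0.01, 0, 0, 0, 0, 0.053, -0.2, 0.01, 0],
)

```text
time: 13.2
position: [0.3765, 0.3178, 0.1686]
orientation: [3.138, 0.004, 0.627]
force: [-0.6, 0.1, 0.5]
finger_gap: 0.0
gripper_force: 0.0
```

Run:
```python
from h import *
o=status.get_obs(); print(M.T@(o["position"][:2]-t)*1e3)
for y,z in ((144.8,94.2),(133,95.5),(121.2,94.7),(109.6,91.9),(98.8,87.1),(88.9,80.6),(80.4,72.4),(73.4,62.8),(68.1,52.2),(64.8,40.8),(63.5,29)): print(rel((*w(0,y),z/1e3+.073),(np.pi,0,th)))
```

```text
[ -0.50760688 169.98711446]
[ 0.0033  0.0041 -0.0006  0.0005  0.0252  0.0015]
[ 0.0033  0.0041 -0.0006  0.0005  0.037   0.0002]
[ 0.0033  0.0041 -0.0006  0.0005  0.0488  0.0011]
[ 0.0033  0.0041 -0.0006  0.0006  0.0604  0.0039]
[ 0.0033  0.0041 -0.0006  0.0006  0.0712  0.0087]
[ 0.0033  0.0041 -0.0006  0.0006  0.081   0.0153]
[ 0.0033  0.0041 -0.0006  0.0007  0.0895  0.0235]
[ 0.0033  0.0041 -0.0006  0.0007  0.0965  0.0331]
[ 0.0033  0.0041 -0.0006  0.0007  0.1017  0.0437]
[ 0.0033  0.0041 -0.0006  0.0008  0.105   0.0551]
[ 0.0033  0.0041 -0.0006  0.0008  0.1063  0.0669]
```

Call:
shift_gripper(
  segments=[0, 0, 0, 0, 0.013, 0.001, 0, 0, 0, 0, 0, 0.025, 0.001, 0, 0, 0, 0, 0, 0.031, 0.001, 0, 0, 0, 0, 0, 0.037, 0, 0, 0, 0, 0, 0, 0.043, 0.001, 0, 0, 0, 0, 0, 0.049, 0.001, 0, 0, 0, 0, 0, 0.055, 0.002, 0, 0, 0, 0, 0, 0.06, 0.004, 0, 0, 0, 0, 0, 0.066, 0.006, 0, 0, 0, 0, 0, 0.071, 0.009, 0, 0, 0, 0, 0, 0.076, 0.012, 0, 0, 0, 0, 0, 0.081, 0.015, 0, 0, 0, 0, 0, 0.0895, 0.0235, 0, 0, 0, 0, 0, 0.0965, 0.033, 0, 0, 0, 0, 0, 0.102, 0.044, 0, 0, 0, 0, 0, 0.102, 0.044, 0],
)

```text
time: 14.53
position: [0.4363, 0.2333, 0.1225]
orientation: [3.138, 0.007, 0.626]
force: [-1.1, -0.8, -0.1]
finger_gap: 0.002
gripper_force: 0.0
```

Run:
```python
from h import *
o=status.get_obs(); print(M.T@(o["position"][:2]-t)*1e3,o["force"])
s=read_camera("scene")
cv2.imwrite("pics/nov.png",s["frame"])
print(rel((*w(0,64.8),.0408+.073),(np.pi,0,th)),rel((*w(0,63.5),.029+.073),(np.pi,0,th)))
```

```text
[-1.71542781 66.47691778] [-1.131298   -0.75032107 -0.09498866]
[ 0.0031  0.0061 -0.0014  0.0014  0.0025  0.0095] [ 0.0031  0.0061 -0.0014  0.0015  0.0038  0.0213]
```

Call:
shift_gripper(
  segments=[0, 0, 0, 0.001, 0.002, 0.005, 0, 0, 0, 0, 0.001, 0.003, 0.01, 0, 0, 0, 0, 0.001, 0.003, 0.015, 0, 0, 0, 0, 0.001, 0.004, 0.019, 0, 0, 0, 0, 0.001, 0.004, 0.021, 0, 0, 0, 0, 0.001, 0.004, 0.022, 0, 0, 0, 0, 0.001, 0.004, 0.022, 0, 0, 0, 0, 0.001, 0.004, 0.022, 0],
)

```text
time: 15.25
position: [0.4395, 0.233, 0.1029]
orientation: [3.139, 0.003, 0.628]
force: [0.1, -0.4, 0.7]
finger_gap: -0.001
gripper_force: 0.0
```

Call:
shift_gripper(
  segments=[0, 0, 0, 0, 0, 0.001, 0, 0, 0, 0, 0, 0, 0.002, 0, 0, 0, 0, 0, 0, 0.002, 0],
)

```text
time: 15.5
position: [0.4397, 0.2331, 0.1019]
orientation: [3.138, 0.002, 0.628]
force: [-2.8, -2.2, 14.2]
finger_gap: -0.0
gripper_force: 7.2
```

Tip at 28.9 mm with 14 N up means the panel is at its 29 mm shut height. I'll press slightly more, retreat, and verify with the cameras.

Call:
shift_gripper(
  segments=[0, 0, 0, 0, 0, 0.001, 0, 0, 0, 0, 0, 0, 0.001, 0, 0, 0, 0, 0, 0, 0.001, 0],
)

```text
time: 15.75
position: [0.4397, 0.2331, 0.1016]
orientation: [3.138, 0.002, 0.628]
force: [-5.7, -3.6, 28.0]
finger_gap: 0.002
gripper_force: 13.5
```

Call:
shift_gripper(
  segments=[0, 0, 0, 0, 0, -0.02, 0, 0, 0, 0, 0, 0, -0.05, 0, 0, 0, 0, 0, 0, -0.09, 0, 0, 0, 0, 0, 0, -0.13, 0, 0, 0, 0, -0.03, 0.04, -0.15, 0, 0, 0, 0, -0.05, 0.08, -0.15, 0, 0, 0, 0, -0.07, 0.12, -0.15, 0, 0, 0, 0, -0.09, 0.16, -0.15, 0, 0, 0, 0, -0.11, 0.2, -0.15, 0, 0, 0, 0, -0.12, 0.24, -0.15, 0, 0, 0, 0, -0.12, 0.28, -0.15, 0, 0, 0, 0, -0.12, 0.28, -0.15, 0, 0, 0, 0, -0.12, 0.28, -0.15, 0],
)

```text
time: 16.83
position: [0.5085, -0.0691, 0.2512]
orientation: [3.136, 0.003, 0.62]
force: [-0.5, -0.7, 0.1]
finger_gap: -0.001
gripper_force: 0.0
```

Run:
```python
from h import *
s=read_camera("scene");c=read_camera("top")
for n,k,box in (("s",s,(180,225,272,310)),("t",c,(120,195,235,300))):
    x0,y0,x1,y1=box; m=(k["frame"][y0:y1,x0:x1].min(2)>200).astype(np.uint8)
    for q in cv2.findContours(m,0,1)[0]:
        if cv2.contourArea(q)>25:
            (x,y),ax,_=cv2.fitEllipse(q); print(n,np.round((x+x0,y+y0),1),np.round(ax,1),[np.round(M.T@(ray(k,x+x0,y+y0,z)[:2]-t)*1e3,1) for z in (.011,.030)])
# profile along tray y at x=20 (cover free-edge white rib expected near y=38..41, z=32)
for n,k in (("s",s),("t",c)):
  for X in (-25,30):
    print(n,X,[(Y,int(k["frame"][int(round(v)),int(round(u))].mean())) for Y in range(26,130,4) for u,v in [proj(k,(*w(X,Y),.032))]])
```

```text
s [218.6 277.3] [38.2 87.6] [array([ 5.5, 69.9]), array([ 1.4, 79.7])]
s [228.  247.2] [17.3 20.6] [array([  6.8, -14. ]), array([ 2.7, -2.5])]
t [121.8 294.6] [ 4.4 17.2] [array([-11.5, 214.4]), array([-14.9, 210. ])]
t [130.6 283.4] [14.5 58.8] [array([ -1.3, 184.3]), array([ -4.9, 180.4])]
t [187.9 241.2] [ 77.1 110.8] [array([ 5.4, 21. ]), array([ 1.7, 19.9])]
s -25 [(26, 169), (30, 168), (34, 163), (38, 244), (42, 230), (46, 214), (50, 211), (54, 211), (58, 213), (62, 212), (66, 212), (70, 212), (74, 212), (78, 212), (82, 213), (86, 212), (90, 212), (94, 213), (98, 212), (102, 212), (106, 211), (110, 219), (114, 250), (118, 235), (122, 255), (126, 42)]
s 30 [(26, 167), (30, 168), (34, 163), (38, 241), (42, 222), (46, 214), (50, 210), (54, 211), (58, 212), (62, 212), (66, 212), (70, 212), (74, 213), (78, 213), (82, 212), (86, 212), (90, 212), (94, 212), (98, 212), (102, 212), (106, 212), (110, 215), (114, 249), (118, 244), (122, 255), (126, 144)]
t -25 [(26, 231), (30, 233), (34, 220), (38, 246), (42, 227), (46, 222), (50, 223), (54, 222), (58, 223), (62, 222), (66, 221), (70, 222), (74, 223), (78, 221), (82, 223), (86, 223), (90, 222), (94, 221), (98, 221), (102, 222), (106, 223), (110, 243), (114, 245), (118, 244), (122, 245), (126, 147)]
t 30 [(26, 224), (30, 226), (34, 179), (38, 242), (42, 217), (46, 223), (50, 222), (54, 222), (58, 222), (62, 222), (66, 222), (70, 221), (74, 223), (78, 222), (82, 223), (86, 221), (90, 222), (94, 221), (98, 221), (102, 222), (106, 222), (110, 222), (114, 245), (118, 240), (122, 227), (126, 160)]
```

Both cameras show the cover's raised white edge at y = 38 mm and z = 32 mm, so it is fully shut. The large disc's pixels are unchanged.

```bash
python3 -c "
from cell import manip, status, read_camera
print(manip.job_done())"
```

```text
the job is handed in; nothing more can be done
None
```

The job is handed in after about 17 s of the 48 s: both small discs were swept into the trough, the cover was pressed fully shut over them, the large disc has not moved, and I saw nothing else disturbed on the table.

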